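Stand the slumped carton back in the row and close up the bookend

ROBOT

A 7-joint arm with a two-finger parallel gripper is mounted at the origin on the work surface. World frame = base frame: x ahead of the robot, y to its left, z up, the work surface at z = 0. Lengths are in mm, angles in rad, forces in N, time in s.
With the tool pointing down it reaches from about 425 to 875 mm from the base axis. Payload 9.9 kg.
Tool frame: the origin (TCP) lies on the centre line of the jaws, within the pads' length; the fingertips stand 14 mm ahead of it and the grasp point (between the pads) lies 5 mm behind it; z points along the fingers, y is the line along which they close (so a half turn about z gives the same grasp; the last joint's range is limited). The gripper opens to 85 mm and grips with 20 to 120 N. Pads are 22 mm wide; open, the fingers measure 114 mm over their backs; the gripper's body (76 mm by 85 mm) begins 54 mm behind the grasp point. The pads swing forward as they close: fully open they stand 13 mm farther back than shut.
Start: joints at [-1.429, 0.576, 0.025, 1.437, -0.015, 1.129, -0.057], TCP at [151.115, 657.87, 245.289] pointing down, gripper open.
Joint ranges: [-2.76, 2.76], [-0.34, 2.15], [-1.52, 1.57], [0.19, 2.46], [-1.09, 4.23], [0.17, 1.99], [-2.82, 2.82]. Speed limits (rad/s): [2.22, 2.22, 3.01, 3.01, 3.14, 3.14, 3.14].

INTERFACE

Orientations are given as a unit quaternion [w, x, y, z].
In Python, from workcell import bot, get_image, camera_model gives the robot as it stands.
- The arm moves only by the shell command python3 -m handwheel 'ROWS' [OPENING] [FORCE]. ROWS is JSON, one flat list of numbers, 6 for each row, row after row: the shift along the tool's x, y, z in m, then the turn, a rotation vector about the tool's x, y, z in rad. A call has 1 to 5 rows; each row shifts and turns the commanded pose from where the row before left it, along the tool's axes as they then stand; what a row does not reach is not made up. A row lasts 1/12 s, in which the tool goes at most 41.7 mm and 7.16 degrees, less where a joint would pass 70% of its speed; a pose out of reach is approached as far as the arm can. A call with a gripper value outside its range is refused whole. OPENING is the finger opening in m, from 0 to 0.0854, set as the call begins (- or left out, the last holds). The fingers move at their own pace and stop on an object; FORCE is the grip in N (left out, the last holds). Time passes only in rows, so rows that do not move let the fingers close. It gives the time, the measured TCP pose, the force, the opening and the grip force at its end, in the units of the state.
- bot.get_obs(): the state, without advancing time (a new reading comes with each control period).
- get_image(name): name is "scene" or "top"; returns the picture (480x640x3 uint8, red, green, blue); there is no depth.
- camera_model(name): a dict with "fx", "fy", "cx", "cy" (pixels), "rvec" (rotation vector, rad) and "tvec" (3), from world to camera coordinates, as OpenCV has them. Camera axes: x right, y down, z forward; pixel columns grow to the right and rows downward; lengths in mm; the calibration is good to about 2 mm. A picture is of the moment at which its call begins. camera_model takes no time and is no camera call.
- bot.finish_job(): hands the job in; it is judged then, once.
The state is a dict: "t": time; "qpos": joint angles; "joint_vel": joint speeds; "joint_efforts": joint torques, N m; "eef_pos": TCP position; "ee_rot": TCP orientation; "ft_force": force on the tool from outside, world axes, zero at the start; "ft_torque": the same for the moment, N m; "finger_gap": finger opening in mm; "grip_force": force on a finger pad.
Only numpy, scipy, OpenCV 4.12 (cv2) and the standard library are available. Lean on these libraries where they do the work, as an engineer would, in place of code of your own. Each camera call takes 0.05 s, during which the arm holds its last target. There are 200 camera calls.

TASK

The last small carton in the row has slumped: it leans against its neighbour with its foot kicked out. Push its foot in with your fingertips until it stands upright, flat and square against its neighbour, and only then push the loose bookend along the bench until it rests square against that carton. Only push: do not lift the cartons or the bookend, keep the rest of the row standing where it is, and leave the other parts on the bench alone.

Things in the scene. Friction and masses are not known exactly. Their poses are not given: they have to be found in the camera images.
- divider: Fixed shelf divider at the robot's left end of the row: bent galvanised sheet 190 mm long (its x), 150 mm high, screwed to the bench. Origin on the bench, mid-foot of the face the row stands against. z up, x along the row's depth; the row runs from it along -y, flush and parallel to it.
- carton_a: Tallest carton, upright against the divider: 130 mm deep (x), 60 mm thick (y), 125 mm high, 0.4 kg. Origin: centre of its underside. y points to the divider, z up.
- carton_b: Second carton, upright against carton_a: 125 mm deep (x), 50 mm thick (y), 98 mm high, 0.3 kg. Origin: centre of its underside. y points to the divider, z up.
- carton_c: Slumped carton: 120 mm deep (x), 30 thick (y), 95 high (z), 0.2 kg. Origin: centre of its underside. z leans 20-28 deg to carton_b, top edge on its side; it stands on its inner lower edge, 32-45 mm out. Its outer lower edge is 10-14 mm off the bench: a lower fingertip goes under it. Pushed at 20-30 mm height its foot slides in and it stands up, at 2-10 N; below 17 deg it rights itself.
- bookend: Loose weighted bookend, 0.8 kg: galvanised upright plate 115 mm wide (x), 82 high, 4 thick, on the row-side end of a grey cast base 14 mm high that reaches 100 mm from the row-side face away from the row. Origin on the bench, mid-foot of the row-side face; y to the row, z up. It stands 75-140 mm beyond the slumped carton, slightly askew. Pushed low on the back of its upright it slides, at 4-12 N.
- coil_pack: Bystander: black ignition coil pack with four towers, 75 x 66 x 55 mm. Origin: centre of its underside.
- oil_filter: Bystander: white canister oil filter, 76 mm across, 82 mm high. Origin: centre of its underside.
- relay: Bystander: small black relay, 28 x 28 x 36 mm, standing pins up. Origin: centre of its underside.
- throttle_motor: Bystander: aluminium actuator motor, 56 x 56 x 60 mm with a connector on its +x side that reaches 48 mm from the middle. Origin: centre of its underside.
- spray_can: Bystander: spray can, 58 mm across, 150 mm high. Origin: centre of its underside.
- screwdriver: Bystander: screwdriver lying along its x axis. Origin: under its middle.
- bearing_ring: Bystander: steel bearing ring lying flat, 72 mm across, 18 mm high. Origin: centre of its underside.
Not all that is in view belongs to the job. What is shaped like the bookend but red is not meant.

How it is judged:
By the outcome, as a careful person would: the job done as asked, in the order asked, and still so for the second after the job is handed in, with the robot touching nothing.
It also fails if it takes over 48 s, if anything falls off the work surface, if the arm or the gripper's body presses on something with over 40 N, if the wrist force passes 120 N, or if a joint passes its speed limit or range.

## Working session

There is one attempt and no reset: what is moved stays moved. The work goes in short steps, Python scripts to look and compute and a shell command to move; the robot and the scene stay as the last step left them, time stands still between calls to the robot, and variables do not carry over. Pictures are saved under pics/ and viewed, at most 10 in all, crops included, and the job is handed in when it is done.

```bash
mkdir -p pics
python3 - <<'E'
from workcell import bot,get_image,camera_model
import cv2
for n in("scene","top"):
    cv2.imwrite(f"pics/{n}0.png",get_image(n)[:,:,::-1]); print(camera_model(n))
o=bot.get_obs(); print(o["t"],o["eef_pos"],o["ee_rot"],o["finger_gap"])
E
ls
```

```text
{'fx': 503.4947842988857, 'fy': 503.4947842988857, 'cx': 317.205837135689, 'cy': 242.10801793656722, 'rvec': array([ 1.43565981,  1.86903258, -1.02237736]), 'tvec': array([ 134.80902284, -223.57036324, 1623.27128299])}
{'fx': 499.1217841900605, 'fy': 499.1217841900605, 'cx': 319.6656679484936, 'cy': 246.390725512585, 'rvec': array([ 2.12709486, -2.18899872,  0.15172462]), 'tvec': array([  25.15144601,  514.35612236, 1370.16963104])}
0.1 [151.03856953 657.50283032 244.54380382] [-4.63550462e-05  1.12642929e-01  9.93635269e-01 -7.21435372e-04] 85.67712194379824
pics
```

View pics/scene0.png

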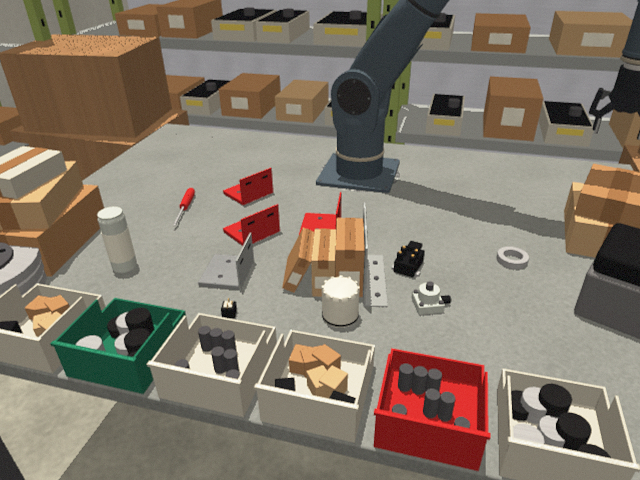

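View pics/top0.png

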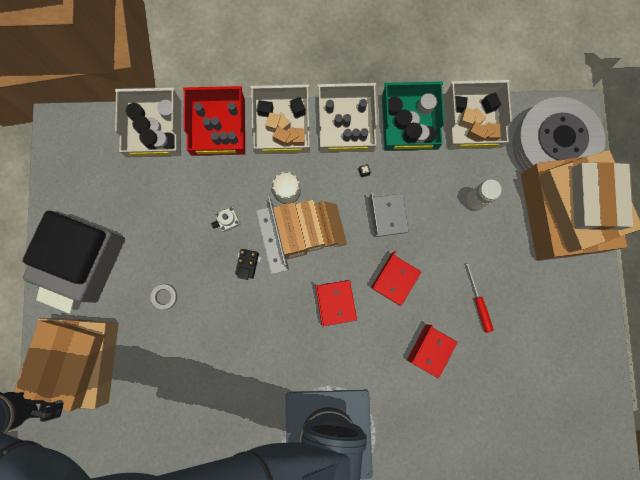

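The grey bookend is at top (388,213) and scene (230,265). Three red ones are not meant: top (336,303), (397,278) and (433,350). The slumped carton is the right-most one of the row, at top (333,223) and scene (298,262). The filter sits near the row at top (286,187) and the relay at (365,170). Next, close crops.

Run:
```python
import cv2
a=cv2.imread("pics/top0.png")[160:285,250:420]; cv2.imwrite("pics/topc.png",cv2.resize(a,None,fx=4.7,fy=4.7,interpolation=cv2.INTER_CUBIC))
a=cv2.imread("pics/scene0.png")[190:330,190:390]; cv2.imwrite("pics/scc.png",cv2.resize(a,None,fx=4,fy=4,interpolation=cv2.INTER_CUBIC))
```

```text
(no output)
```

View pics/topc.png

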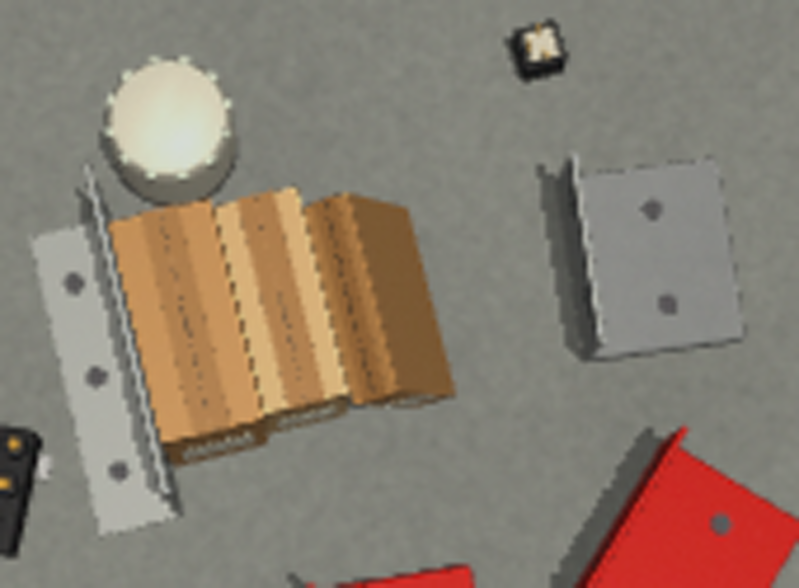

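View pics/scc.png

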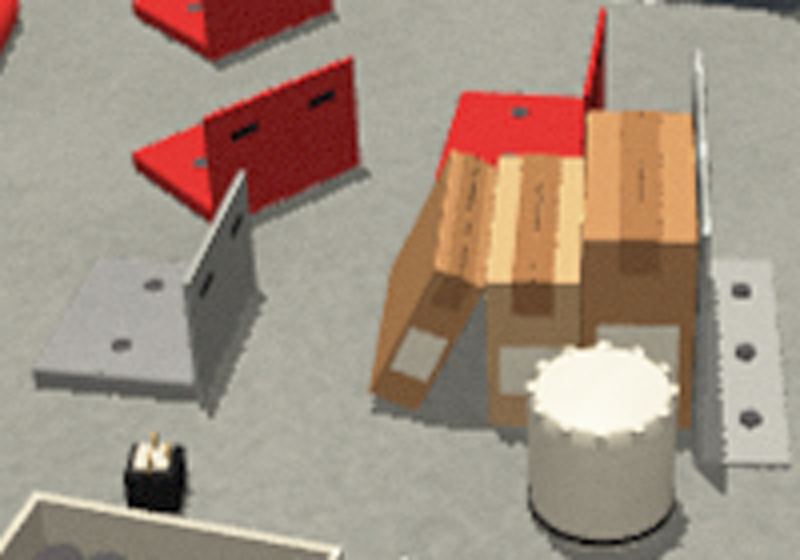

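```bash
cat > h.py <<'E'
import numpy as np,cv2
from workcell import camera_model
def w(name,uv,z):
    c=camera_model(name);R=cv2.Rodrigues(c["rvec"])[0];t=c["tvec"]
    d=R.T@np.array([(uv[0]-c["cx"])/c["fx"],(uv[1]-c["cy"])/c["fy"],1]);o=-R.T@t
    return o+d*(z-o[2])/d[2]
def crop(uv,off,s): return (np.array(uv)+.5)/s-.5+np.array(off)
E
python3 - <<'E'
from h import *
T=lambda u,v,z:w("top",crop((u,v),(250,160),4.7),z)
S=lambda u,v,z:w("scene",crop((u,v),(190,190),4),z)
P=dict(div1=T(90,165,150),div2=T(180,515,150),a1=T(108,222,125),a2=T(210,200,125),a3=T(265,420,125),a4=T(163,440,125),
b1=T(217,207,98),b2=T(297,187,98),b3=T(348,395,98),b4=T(265,415,98),co1=T(408,207,12),co2=T(455,395,12),ct1=T(350,193,100),ct2=T(400,392,100),
kb1=T(717,158,14),kb2=T(745,340,14),ku1=T(575,157,82),ku2=T(602,350,82),
Sku=S(242,172,82),Sku2=S(187,285,82),Skb=S(36,385,0),Skf=S(203,410,0),Sco=S(372,392,12),Sci=S(415,408,0),filter=T(168,115,82),relay=T(540,45,36))
for k,v in P.items(): print(k,v.round(0))
an=lambda p,q:np.degrees(np.arctan2(*(P[p]-P[q])[:2][::-1]))
for p in (("div1","div2"),("a2","a3"),("b2","b3"),("co1","co2"),("ct1","ct2"),("kb1","kb2"),("ku1","ku2"),("Sku2","Sku")): print(p,an(*p).round(1),np.linalg.norm(P[p[0]]-P[p[1]]).round(0))
from workcell import bot
R=cv2.Rodrigues
from scipy.spatial.transform import Rotation as Ro
q=bot.get_obs()["ee_rot"];print(Ro.from_quat([*q[1:],q[0]]).as_matrix().round(3))
E
```

```text
div1 [639. 141. 150.]
div2 [443.  95. 150.]
a1 [612. 133. 125.]
a2 [623.  75. 125.]
a3 [497.  48. 125.]
a4 [487. 105. 125.]
b1 [625.  72.  98.]
b2 [636.  26.  98.]
b3 [514.   0.  98.]
b4 [503.  48.  98.]
co1 [641. -42.  12.]
co2 [523. -67.  12.]
ct1 [631.  -4. 100.]
ct2 [514. -29. 100.]
kb1 [ 666. -233.   14.]
kb2 [ 552. -245.   14.]
ku1 [ 653. -137.   82.]
ku2 [ 538. -148.   82.]
Sku [ 545. -151.   82.]
Sku2 [ 658. -137.   82.]
Skb [ 665. -236.    0.]
Skf [ 663. -135.    0.]
Sco [638. -43.  12.]
Sci [632. -21.   0.]
filter [684. 101.  82.]
relay [ 734. -125.   36.]
('div1', 'div2') 13.2 202.0
('a2', 'a3') 12.5 129.0
('b2', 'b3') 11.9 125.0
('co1', 'co2') 11.9 120.0
('ct1', 'ct2') 12.1 119.0
('kb1', 'kb2') 5.7 114.0
('ku1', 'ku2') 5.4 115.0
('Sku2', 'Sku') 6.9 115.0
[[-0.975  0.224 -0.   ]
 [ 0.224  0.975 -0.001]
 [-0.    -0.001 -1.   ]]
```

```bash
cat >> h.py <<'E'
from workcell import bot
from scipy.spatial.transform import Rotation as Ro, Slerp
A=np.radians(12.1); d=np.array([-np.sin(A),np.cos(A),0]); u=np.array([np.cos(A),np.sin(A),0]); Z=np.array([0,0,1.])
def pose(s,l,z,tilt):
    t=np.radians(tilt); x=np.cos(t)*d+np.sin(t)*Z; zz=np.sin(t)*d-np.cos(t)*Z
    return s*d+l*u+z*Z, Ro.from_matrix(np.c_[x,np.cross(zz,x),zz])
def state():
    o=bot.get_obs(); q=o["ee_rot"]; return o,np.array(o["eef_pos"]),Ro.from_quat([*q[1:],q[0]])
def plan(s,l,z,tilt,n,polar=False):
    o,p0,R0=state(); p1,R1=pose(s,l,z,tilt); sl=Slerp([0,1],Ro.concatenate([R0,R1])); P,R=p0,R0
    for i in range(1,n+1):
        k=i/n; p=p0+k*(p1-p0)
        if polar:
            r=(1-k)*np.hypot(*p0[:2])+k*np.hypot(*p1[:2]); b=(1-k)*np.arctan2(p0[1],p0[0])+k*np.arctan2(p1[1],p1[0]); p[:2]=r*np.cos(b),r*np.sin(b)
        Q=sl(k); a=np.r_[(R.inv().apply(p-P)/1000).round(3),(R.inv()*Q).as_rotvec().round(3)]
        P=P+R.apply(a[:3]*1000); R=R*Ro.from_rotvec(a[3:])
        print(",".join("%g"%x for x in a),end=",\n" if i%5 else "\n\n")
def rep():
    o,p,R=state(); v=R.as_matrix()
    print("t",round(o["t"],2),"s %.1f l %.1f z %.1f"%(p@d,p@u,p[2]),"tilt %.1f yawerr %.1f"%(np.degrees(np.arcsin(v[2,0])),np.degrees(np.arcsin(v[:,1]@d))),"F(d,u,z)",[round(float(np.dot(o["ft_force"],a)),1) for a in(d,u,Z)],"gap",round(o["finger_gap"],1))
E
python3 - <<'E'
from h import *
c=d,u
for n,p in dict(c=(582,-54.5,0),b=(575,13,0),a=(560,61.5,0),k=(597,-142,0),filt=(684,101,0),relay=(734,-125,0)).items(): print(n,np.dot(p,d).round(1),np.dot(p,u).round(1))
plan(-194,558,200,0,25,True)
E
```

```text
c -175.3 557.6
b -107.8 565.0
a -57.3 560.5
k -264.0 554.0
filt -44.6 690.0
relay -276.1 691.5
-0.039,-0.005,0.002,-0,0,0.045,
-0.04,-0.005,0.002,-0,0,0.046,
-0.038,-0.005,0.001,-0,0,0.045,
-0.039,-0.006,0.002,-0,0,0.045,
-0.038,-0.007,0.002,-0,0,0.046

-0.038,-0.007,0.002,-0,0,0.045,
-0.038,-0.007,0.002,-0,0,0.045,
-0.038,-0.008,0.001,-0,0,0.046,
-0.037,-0.009,0.002,-0,0,0.045,
-0.036,-0.009,0.002,-0,0,0.046

-0.037,-0.009,0.002,-0,0,0.045,
-0.036,-0.01,0.002,-0,0.001,0.045,
-0.036,-0.01,0.001,-0.001,-0,0.046,
-0.036,-0.011,0.002,0,-0,0.045,
-0.035,-0.011,0.002,0,-0,0.045

-0.035,-0.012,0.002,0,-0,0.046,
-0.034,-0.012,0.002,0,-0,0.045,
-0.034,-0.012,0.001,0,-0,0.045,
-0.034,-0.013,0.002,0,-0,0.046,
-0.033,-0.013,0.002,0,-0,0.045

-0.033,-0.014,0.002,-0,-0,0.045,
-0.033,-0.014,0.002,-0,-0,0.046,
-0.032,-0.014,0.001,-0,-0,0.045,
-0.032,-0.015,0.002,-0,-0,0.045,
-0.032,-0.015,0.002,-0,-0,0.046
```

```bash
python3 -m handwheel '[-0.039,-0.005,0.002,0,0,0.045,-0.04,-0.005,0.002,0,0,0.045,-0.038,-0.005,0.001,0,0,0.045,-0.039,-0.006,0.002,0,0,0.045,-0.038,-0.007,0.002,0,0,0.045]' 0.05 20
python3 -m handwheel '[-0.038,-0.007,0.002,0,0,0.045,-0.038,-0.007,0.002,0,0,0.045,-0.038,-0.008,0.001,0,0,0.045,-0.037,-0.009,0.002,0,0,0.045,-0.036,-0.009,0.002,0,0,0.045]'
python3 -m handwheel '[-0.037,-0.009,0.002,0,0,0.045,-0.036,-0.01,0.002,0,0,0.045,-0.036,-0.01,0.001,0,0,0.045,-0.036,-0.011,0.002,0,0,0.045,-0.035,-0.011,0.002,0,0,0.045]'
python3 -c "
from h import *
rep()
plan(-194,558,200,15,11,True)"
```

```text
t: 0.52
eef_pos: [328.0, 570.3, 235.7]
ee_rot: [0.0, 0.225, 0.974, -0.0]
ft_force: [0.2, 0.1, -0.8]
finger_gap: 49.9
grip_force: 0.0
t: 0.93
eef_pos: [467.0, 439.7, 226.8]
ee_rot: [0.0, 0.333, 0.943, -0.0]
ft_force: [0.2, 0.4, -0.7]
finger_gap: 50.0
grip_force: 0.0
t: 1.35
eef_pos: [560.6, 278.6, 217.9]
ee_rot: [-0.0, 0.436, 0.9, -0.0]
ft_force: [0.6, -0.2, 0.5]
finger_gap: 50.0
grip_force: 0.0
t 1.35 s 154.9 l 606.6 z 217.9 tilt -0.0 yawerr 26.1 F(d,u,z) [-0.3, 0.6, 0.5] gap 50.0
-0.032,-0.011,0.002,-0.005,0.023,0.041,
-0.031,-0.011,0.001,-0.006,0.024,0.041,
-0.031,-0.011,-0,-0.005,0.023,0.042,
-0.03,-0.012,-0.001,-0.006,0.024,0.041,
-0.031,-0.012,-0.002,-0.005,0.023,0.041

-0.03,-0.013,-0.002,-0.006,0.023,0.041,
-0.03,-0.012,-0.002,-0.005,0.024,0.042,
-0.029,-0.013,-0.004,-0.006,0.023,0.041,
-0.029,-0.014,-0.004,-0.005,0.024,0.041,
-0.028,-0.013,-0.005,-0.006,0.023,0.041

-0.028,-0.014,-0.005,-0.005,0.024,0.042,
```

```bash
python3 -m handwheel '[-0.032,-0.011,0.002,-0.005,0.023,0.041,-0.031,-0.011,0.001,-0.006,0.024,0.041,-0.031,-0.011,0,-0.005,0.023,0.042,-0.03,-0.012,-0.001,-0.006,0.024,0.041,-0.031,-0.012,-0.002,-0.005,0.023,0.041]' >/dev/null
python3 -m handwheel '[-0.03,-0.013,-0.002,-0.006,0.023,0.041,-0.03,-0.012,-0.002,-0.005,0.024,0.042,-0.029,-0.013,-0.004,-0.006,0.023,0.041,-0.029,-0.014,-0.004,-0.005,0.024,0.041,-0.028,-0.013,-0.005,-0.006,0.023,0.041]' >/dev/null
python3 -m handwheel '[-0.028,-0.014,-0.005,-0.005,0.024,0.042,0,0,0,0,0,0]'
python3 -c "
from h import *
rep()
plan(-195,557.6,50,15,6)"
```

```text
t: 2.35
eef_pos: [584.1, -80.3, 199.6]
ee_rot: [-0.101, 0.628, 0.768, 0.08]
ft_force: [-0.4, -1.3, -0.4]
finger_gap: 49.9
grip_force: 0.0
t 2.35 s -200.9 l 554.3 z 199.6 tilt 14.8 yawerr -0.6 F(d,u,z) [-1.2, -0.7, -0.4] gap 49.9
-0.005,0.001,0.024,-0,0,-0.002,
-0.006,0,0.025,-0,0.001,-0.002,
-0.005,0.001,0.024,-0,0,-0.002,
-0.006,0,0.024,-0,0.001,-0.002,
-0.005,0.001,0.025,-0,0,-0.002

-0.006,0.001,0.024,-0,0.001,-0.002,
```

```bash
python3 -m handwheel '[-0.005,0.001,0.024,0,0,-0.002,-0.006,0,0.025,0,0.001,-0.002,-0.005,0.001,0.024,0,0,-0.002,-0.006,0,0.024,0,0.001,-0.002,-0.005,0.001,0.025,0,0,-0.002]' >/dev/null
python3 -m handwheel '[-0.006,0.001,0.024,0,0.001,-0.002,0,0,0,0,0,0]'
python3 -c "
from h import *
from workcell import get_image
rep()
plan(-195,557.6,35,15,2)
a=get_image('scene')[190:330,190:390,::-1];cv2.imwrite('pics/s2.png',cv2.resize(a,None,fx=4,fy=4,interpolation=cv2.INTER_CUBIC))"
```

```text
t: 2.93
eef_pos: [586.4, -62.7, 46.5]
ee_rot: [-0.106, 0.618, 0.775, 0.082]
ft_force: [-1.4, 0.3, 0.4]
finger_gap: 50.1
grip_force: 0.0
t 2.93 s -184.2 l 560.2 z 46.5 tilt 15.4 yawerr 0.8 F(d,u,z) [0.6, -1.3, 0.4] gap 50.1
-0.007,-0.001,0.004,-0.003,-0.003,0.007,
-0.006,-0.002,0.004,-0.004,-0.004,0.006,
```

View pics/s2.png

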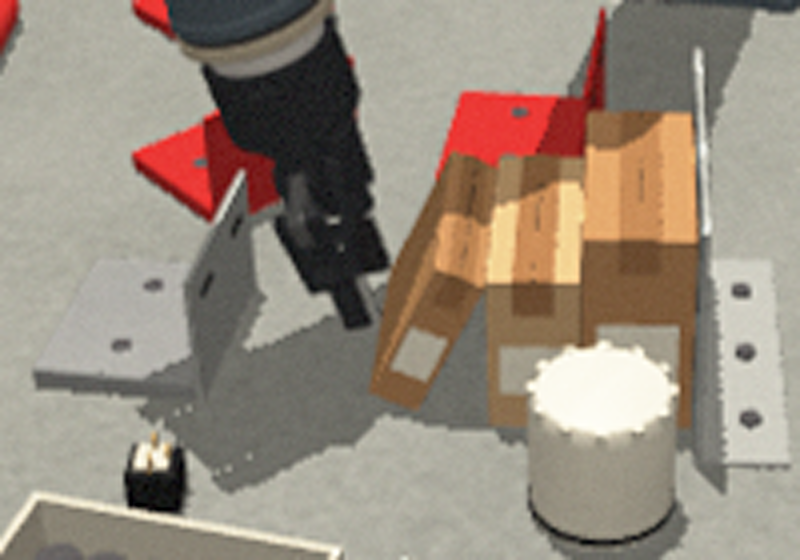

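The arm is between carton and bookend with its tips by the outer face (340,320), not touching. Carton is unmoved. Back off slightly and go down.

```bash
python3 -m handwheel '[-0.007,-0.001,0.004,-0.003,-0.003,0.007,-0.006,-0.002,0.004,-0.004,-0.004,0.006,0,0,0,0,0,0,0,0,0,0,0,0]' >/dev/null
python3 -c "
from h import *
rep()
plan(-195,557.6,34,15,1)"
```

```text
t 3.32 s -197.2 l 559.6 z 40.6 tilt 14.8 yawerr -0.1 F(d,u,z) [-0.6, 0.1, 0.9] gap 50.1
0,-0.002,0.007,0.008,0.004,0,
```

```bash
python3 -m handwheel '[0,-0.002,0.007,0.008,0.004,0,0,0,0,0,0,0,0.0029,0,0.0008,0,0,0,0.0029,0,0.0008,0,0,0,0.0029,0,0.0008,0,0,0]' >/dev/null
python3 -c "
from h import *
rep()"
python3 -m handwheel '[0.0029,0,0.0008,0,0,0,0.0029,0,0.0008,0,0,0,0.0029,0,0.0008,0,0,0,0.0029,0,0.0008,0,0,0,0.0029,0,0.0008,0,0,0]' >/dev/null
python3 -c "
from h import *
rep()"
```

```text
t 3.73 s -184.9 l 557.8 z 33.1 tilt 15.1 yawerr 0.1 F(d,u,z) [0.3, -0.8, -0.3] gap 49.9
t 4.15 s -170.2 l 557.7 z 32.9 tilt 15.0 yawerr 0.1 F(d,u,z) [-0.8, 0.4, -1.0] gap 49.7
```

```bash
python3 -m handwheel '[0.0029,0,0.0008,0,0,0,0.0029,0,0.0008,0,0,0,0.0029,0,0.0008,0,0,0]' >/dev/null
python3 -c "
from h import *
from workcell import get_image
rep()
a=get_image('scene')[190:330,190:390,::-1];cv2.imwrite('pics/s3.png',cv2.resize(a,None,fx=4,fy=4,interpolation=cv2.INTER_CUBIC))"
```

```text
t 4.4 s -161.0 l 557.6 z 32.8 tilt 15.1 yawerr 0.1 F(d,u,z) [-1.2, -0.3, -0.4] gap 50.0
```

View pics/s3.png

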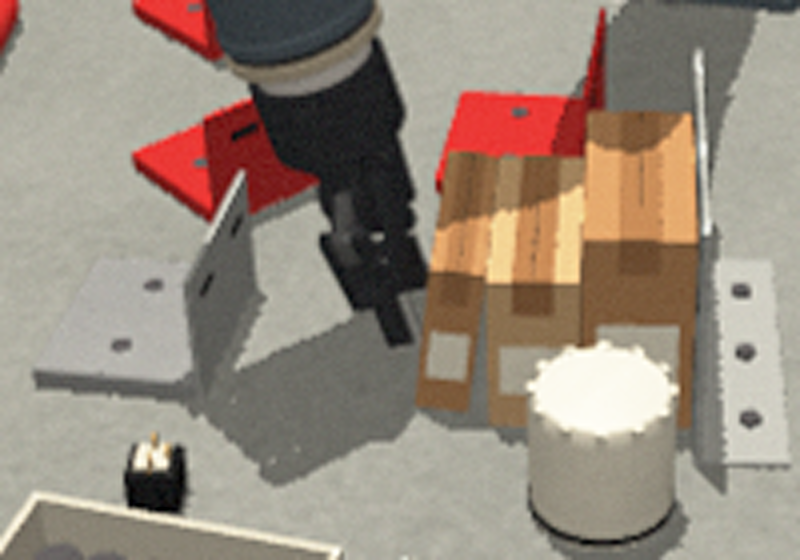

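The carton is standing up: its foot is at (415-470,408), with a remaining gap to its neighbour's foot of about 20 crop px. Push on more slowly.

```bash
python3 -m handwheel '[0.0019,0,0.0005,0,0,0,0.0019,0,0.0005,0,0,0,0.0019,0,0.0005,0,0,0]' >/dev/null
python3 -c "
from h import *
rep()"
python3 -m handwheel '[0.0019,0,0.0005,0,0,0,0.0019,0,0.0005,0,0,0]' >/dev/null
python3 -c "
from h import *
rep()"
```

```text
t 4.7 s -155.4 l 557.6 z 32.8 tilt 15.0 yawerr 0.1 F(d,u,z) [0.4, 1.2, -0.4] gap 49.8
t 4.87 s -151.7 l 557.6 z 32.8 tilt 15.0 yawerr 0.1 F(d,u,z) [-4.5, -0.3, -0.4] gap 50.2
```

```bash
for i in 1 2; do python3 -m handwheel '[0.0019,0,0.0005,0,0,0]' >/dev/null
python3 -c "
from h import *
rep()"; done
```

```text
t 4.95 s -151.2 l 557.7 z 32.8 tilt 14.9 yawerr 0.0 F(d,u,z) [-9.0, -1.5, -0.4] gap 49.8
t 5.03 s -151.0 l 557.8 z 32.9 tilt 14.8 yawerr -0.0 F(d,u,z) [-14.7, -1.2, -0.4] gap 50.0
```

Motion has stopped and the force climbs to 15 N at the place expected for flush contact. Withdraw and check.

```bash
python3 -m handwheel '[-0.0039,0,-0.001,0,0,0,-0.0039,0,-0.001,0,0,0,-0.0087,0,-0.0023,0,0,0,-0.0087,0,-0.0023,0,0,0,-0.0039,0,-0.001,0,0,0]' >/dev/null
python3 -m handwheel '[0.008,0,-0.029,0,0,0,0.008,0,-0.029,0,0,0,0.008,0,-0.029,0,0,0,0.008,0,-0.029,0,0,0,0.008,0,-0.029,0,0,0]' > /dev/null
python3 -c "
from h import *
from workcell import get_image
rep()
plan(-300,554,180,15,4)
a=get_image('scene')[200:320,260:380,::-1];b=get_image('top')[165:285,270:390,::-1];cv2.imwrite('pics/s4.png',np.hstack([cv2.resize(x,(400,400),interpolation=cv2.INTER_CUBIC) for x in (a,b)]))"
```

```text
t 5.87 s -177.1 l 557.5 z 184.5 tilt 15.1 yawerr 0.1 F(d,u,z) [-0.1, 1.2, 1.1] gap 49.3
-0.03,-0.001,-0.007,-0,-0,0,
-0.03,-0.001,-0.007,-0.001,-0,0,
-0.03,-0.001,-0.007,-0,-0.001,0,
-0.03,-0.001,-0.006,-0.001,0,0.001,
```

View pics/s4.png

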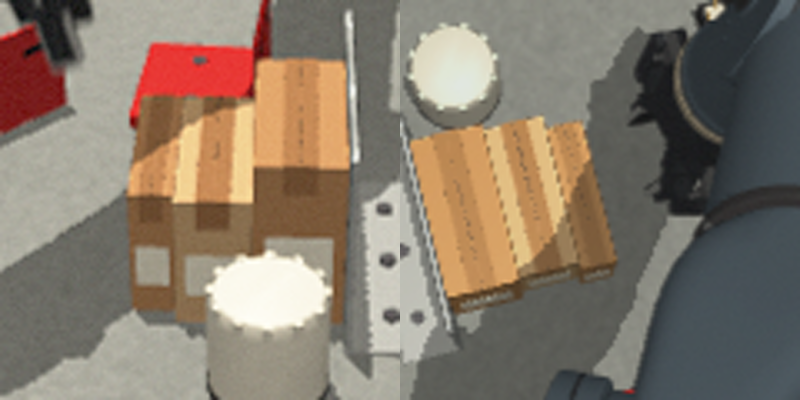

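The carton is upright, flush and square with its neighbour: in the scene half its foot is at (133-175,308), and the top view shows parallel edges. Now move over the bookend.

```bash
python3 -m handwheel '[-0.03,-0.001,-0.007,0,0,0,-0.03,-0.001,-0.007,0,0,0,-0.03,-0.001,-0.007,0,0,0,-0.03,-0.001,-0.006,0,0,0,0,0,0,0,0,0]' >/dev/null
python3 -c "
from h import *
rep()
plan(-302,554,60,15,4)"
```

```text
t 6.38 s -307.3 l 551.6 z 176.8 tilt 14.8 yawerr -0.3 F(d,u,z) [-1.0, -0.6, -0.3] gap 49.8
-0.006,0.001,0.029,-0,0.001,-0.002,
-0.006,0,0.028,-0.001,0.001,-0.001,
-0.007,0.001,0.029,-0,0.001,-0.002,
-0.006,0.001,0.028,-0.001,0.001,-0.001,
```

```bash
python3 -m handwheel '[-0.007,0,0.029,0,0,0,-0.007,0,0.028,0,0,0,-0.007,0,0.029,0,0,0,-0.007,0,0.028,0,0,0,0,0,0,0,0,0]' >/dev/null
python3 -c "
from h import *
rep()
plan(-300,554,35,15,2)"
```

```text
t 6.8 s -295.0 l 550.9 z 55.0 tilt 15.3 yawerr 0.1 F(d,u,z) [1.7, -1.1, -0.7] gap 50.1
-0.005,0.002,0.009,-0.004,-0.003,-0,
-0.005,0.001,0.009,-0.005,-0.003,-0.001,
```

```bash
python3 -m handwheel '[-0.005,0.002,0.009,-0.004,-0.003,0,-0.005,0.001,0.009,-0.004,-0.003,0,0,0,0,0,0,0,0,0,0,0,0,0]' >/dev/null
python3 -c "
from h import *
from workcell import get_image
rep()
plan(-295,554,35,15,1)
a=get_image('scene')[200:310,190:340,::-1];cv2.imwrite('pics/s5.png',cv2.resize(a,None,fx=4,fy=4,interpolation=cv2.INTER_CUBIC))"
```

```text
t 7.13 s -302.6 l 557.1 z 41.3 tilt 14.7 yawerr -0.1 F(d,u,z) [0.4, 0.6, 0.2] gap 50.2
0.006,-0.003,0.008,0.007,0.006,0.001,
```

View pics/s5.png

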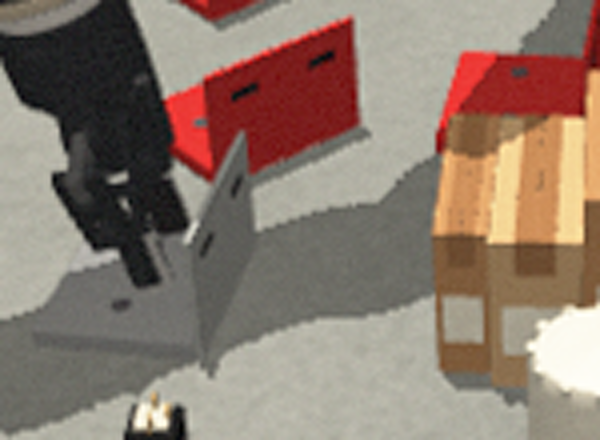

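The tips stand behind the upright, above the base, at (148,278). The relay at (153,415) is clear. Lower slightly and push.

```bash
python3 -m handwheel '[0.002,-0.003,0.007,0.007,0.006,0,0,0,0,0,0,0,0.0029,0,0.0008,0,0,0,0.0029,0,0.0008,0,0,0,0.0029,0,0.0008,0,0,0]' >/dev/null
python3 -c "
from h import *
rep()"
for i in 1 2; do python3 -m handwheel '[0.0029,0,0.0008,0,0,0,0.0029,0,0.0008,0,0,0,0.0029,0,0.0008,0,0,0,0.0029,0,0.0008,0,0,0,0.0029,0,0.0008,0,0,0]' >/dev/null
python3 -c "
from h import *
rep()"; done
```

```text
t 7.6 s -288.9 l 554.0 z 34.6 tilt 15.1 yawerr 0.1 F(d,u,z) [-0.1, 0.2, -0.2] gap 50.0
t 8.02 s -274.9 l 553.7 z 34.4 tilt 15.0 yawerr 0.0 F(d,u,z) [-3.5, -1.9, 1.6] gap 50.0
t 8.43 s -259.3 l 554.2 z 34.3 tilt 15.0 yawerr 0.1 F(d,u,z) [-4.5, -0.4, 2.8] gap 50.2
```

```bash
for i in 1 2 3; do python3 -m handwheel '[0.0048,0,0.0013,0,0,0,0.0048,0,0.0013,0,0,0,0.0048,0,0.0013,0,0,0,0.0048,0,0.0013,0,0,0,0.0048,0,0.0013,0,0,0]' >/dev/null
python3 -c "
from h import *
rep()"; done
python3 -c "
from h import *
from workcell import get_image
a=get_image('scene')[200:310,190:340,::-1];b=get_image('top')[165:275,280:430,::-1];cv2.imwrite('pics/s6.png',np.hstack([cv2.resize(x,(400,293),interpolation=cv2.INTER_CUBIC) for x in (a,b)]))"
```

```text
t 8.85 s -234.3 l 554.1 z 34.3 tilt 15.0 yawerr 0.1 F(d,u,z) [-5.0, 0.6, 3.3] gap 50.2
t 9.27 s -209.5 l 554.0 z 34.2 tilt 15.0 yawerr 0.1 F(d,u,z) [-5.4, -0.2, 3.1] gap 49.9
t 9.68 s -184.7 l 554.0 z 34.2 tilt 15.0 yawerr 0.1 F(d,u,z) [-4.8, -0.1, 4.4] gap 50.0
```

View pics/s6.png

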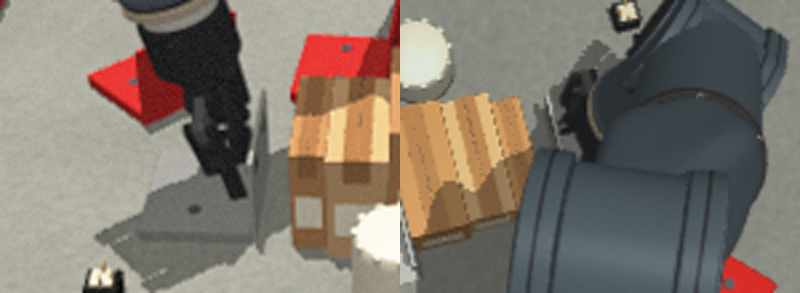

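The bookend slides straight, about 27 mm short of the carton. Slow down for contact.

```bash
python3 -m handwheel '[0.0048,0,0.0013,0,0,0,0.0039,0,0.001,0,0,0,0.0029,0,0.0008,0,0,0,0.0029,0,0.0008,0,0,0,0.0029,0,0.0008,0,0,0]' >/dev/null
python3 -c "
from h import *
rep()"
for i in 1 2 3 4 5 ; do python3 -m handwheel '[0.0019,0,0.0005,0,0,0]' >/dev/null
python3 -c "
from h import *
rep()"; done
```

```text
t 10.2 s -166.8 l 553.8 z 34.0 tilt 15.0 yawerr 0.0 F(d,u,z) [-5.2, -1.1, 2.3] gap 49.8
t 10.28 s -164.5 l 553.8 z 34.0 tilt 15.0 yawerr 0.1 F(d,u,z) [-4.9, -0.3, 3.2] gap 49.9
t 10.37 s -162.7 l 553.7 z 34.0 tilt 15.0 yawerr 0.1 F(d,u,z) [-4.9, -0.2, 2.3] gap 49.9
t 10.45 s -160.8 l 553.8 z 34.0 tilt 15.0 yawerr 0.1 F(d,u,z) [-4.6, 0.1, 2.6] gap 50.2
t 10.53 s -158.9 l 553.7 z 34.0 tilt 15.0 yawerr 0.1 F(d,u,z) [-4.9, 0.4, 2.9] gap 50.0
t 10.62 s -156.8 l 553.7 z 34.0 tilt 15.0 yawerr 0.1 F(d,u,z) [-5.0, 0.8, 2.5] gap 50.2
```

Contact is expected at about -155.

```bash
for i in 1 2 3 ; do python3 -m handwheel '[0.001,0,0.0003,0,0,0]' >/dev/null
python3 -c "
from h import *
rep()"; done
```

```text
t 10.7 s -155.5 l 553.7 z 34.0 tilt 15.1 yawerr 0.1 F(d,u,z) [-5.8, 1.5, 2.6] gap 50.0
t 10.78 s -155.3 l 553.7 z 34.0 tilt 15.0 yawerr 0.1 F(d,u,z) [-9.0, -0.3, 3.6] gap 49.9
t 10.87 s -155.1 l 553.7 z 34.0 tilt 14.9 yawerr 0.0 F(d,u,z) [-10.8, -1.0, 4.6] gap 49.8
```

```bash
python3 -m handwheel '[0.001,0,0.0003,0,0,0,0.001,0,0.0003,0,0,0,0,0,0,0,0,0]' >/dev/null
python3 -c "
from h import *
rep()"
python3 -m handwheel '[-0.003,0,-0.0008,0,0,0,-0.0039,0,-0.001,0,0,0,-0.0058,0,-0.0016,0,0,0,-0.0087,0,-0.0023,0,0,0,-0.0039,0,-0.001,0,0,0]' >/dev/null
python3 -m handwheel '[0.007,0,-0.029,0,0,0,0.007,0,-0.029,0,0,0,0.007,0,-0.029,0,0,0,0.007,0,-0.029,0,0,0,0.007,0,-0.029,0,0,0]' > /dev/null
python3 -m handwheel '[-0.035,0,-0.01,0,0,0,-0.035,0,-0.01,0,0,0,-0.035,0,-0.01,0,0,0,-0.035,0,-0.01,0,0,0,-0.035,0,-0.01,0,0,0]' > /dev/null
python3 -m handwheel '[-0.035,0,-0.01,0,0,0,-0.035,0,-0.01,0,0,0,-0.02,0,-0.01,0,0,0,0,0,0,0,0,0,0,0,0,0,0,0]' > /dev/null
python3 -c "
from h import *
from workcell import get_image
rep()
a=get_image('scene')[200:320,230:380,::-1];b=get_image('top')[165:285,260:410,::-1];cv2.imwrite('pics/s7.png',np.hstack([cv2.resize(x,(400,320),interpolation=cv2.INTER_CUBIC) for x in (a,b)]))"
```

```text
t 11.12 s -155.0 l 553.7 z 34.0 tilt 14.8 yawerr -0.1 F(d,u,z) [-13.6, -1.2, 5.1] gap 49.9
t 12.78 s -460.0 l 553.0 z 190.5 tilt 15.1 yawerr -0.1 F(d,u,z) [1.6, 0.3, 0.1] gap 49.9
```

View pics/s7.png

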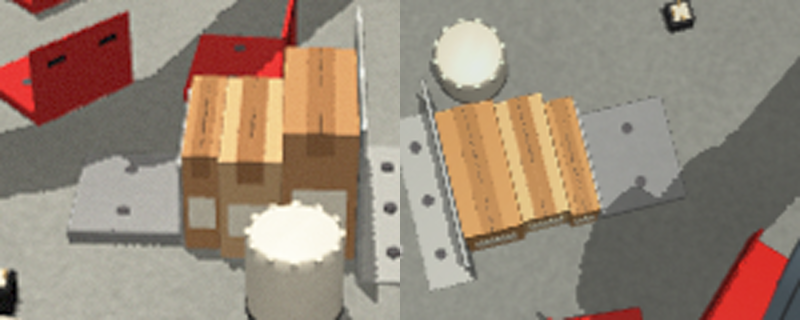

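The row is upright, and the bookend lies flush and square against the carton. The robot is clear, and the bystanders in view (filter, relay) are unmoved. Hand in.

```bash
python3 -c "
from workcell import bot
print(bot.finish_job())"
```

```text
the job is handed in; nothing more can be done
None
```

The slumped carton now stands upright and flush against its neighbour, the grey bookend was then pushed square against it, and the job was handed in at about 13 s of the 48 s allowed; no verdict came back.

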